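# Tap a jammed stirring bar out of a bottle

## Task

A stirring bar has jammed in the neck of the tilted bottle on the sprung stand. Without lifting it, slide the empty steel tray along the bench until it lies under the bottle's mouth, then free the bar with light, brisk taps on the side of the bottle, as many as it takes, so that it drops out into the tray and lies flat there. Do not touch the bar itself, do not strike the bottle hard, do not let the bar land on the bench, and leave the other things on the bench where they are.

Things in the scene. Friction and masses are not known exactly. Their poses are not given: they have to be found in the camera images.
- stand: Grey base plate of the bottle stand, fixed. Origin on the bench; x level towards the side the bottle's mouth faces, y level across the bottle, z up. The plate covers x -103 to +43 mm, y -60 to +60 mm, 14 mm high; nothing of stand or bottle is wider. Above it, on four rubber mounts, a small aluminium cradle (top 56 mm above the bench) holds the bottle captive.
- bottle: Amber glass bottle with its cradle, 0.5 kg; origin and axes as the stand's. Gives sideways only (stand's y), up to 10 mm each way, spring 1.3 N per mm, and rings at 8 Hz. Pushed slowly it leans aside and the bar stays; a brisk tap on either side (hand 0.1 to 0.4 m/s, 4 to 8 mm of give, or letting it spring back) makes the bar creep towards the mouth; it takes several. Over 60 N is too hard.
- bottle_belly (a point): Centre of the bottle's belly, on the bottle's axis, 156 mm above the bench. The bottle is 190 mm long, its axis along the stand's x, the mouth end 17 degrees below level. The belly is 72 mm in diameter (its sides 36 mm from this point along the stand's y) and reaches 50 mm along the axis either way. The bottle's highest point, at its closed end, is 207 mm above the bench.
- bottle_mouth (a point): Centre of the bottle's open mouth (lip 43 mm, inside 30 mm in diameter), 118 mm above the bench, 100 mm from the stand's origin along the stand's x. Underside of the lip 97 mm above the bench. A bar that comes out lands about 20 to 60 mm beyond this point along the stand's x.
- bar_center (a point): Centre of the white plastic octagonal stirring bar with rounded ends, 70 mm long, 24 mm thick, about 60 g. It lies lengthways in the bottle's neck, its end showing out of the mouth; it tips out once its centre has passed the lip. At the start its centre is 20 mm inside the mouth. Lying in the tray its centre is about 15 mm above the bench.
- tray: Open stainless steel tray, loose, 160 mm long (its x), 120 mm wide (y), 30 mm high, walls and floor 3 mm, about 0.35 kg. Origin at the centre of its underside. Starts beyond the mouth, 10 to 17 cm short of its place, up to 5 cm to one side, x within 0.3 rad of the stand's x. It passes under the mouth; touching the stand's plate its centre is 22 mm beyond the mouth; 35 mm beyond is a good place.
- beaker_100: Glass beaker, a bystander, 57 mm in diameter, 71 mm high; origin at the centre of its underside.
- label_tape: Roll of tape lying flat, a bystander, 55 mm in diameter, 19 mm high; origin at the centre of its underside.

How it is judged:
On the way, in this order (a step that is already met when the one before it is completed fails the run):
1. the tray lies flat on the bench with the bottle's mouth above it (x of bottle_mouth in the frame of tray between -0.075 and 0.075 m and y of bottle_mouth in the frame of tray between -0.055 and 0.055 m and angle between tray's own z axis and vertical below 0.06 rad and height (world z) of tray below 0.006 m), for 0.2 s.
2. the bar has dropped out of the bottle into the tray (x of bar_center in the frame of tray between -0.08 and 0.08 m and y of bar_center in the frame of tray between -0.06 and 0.06 m and z of bar_center in the frame of tray below 0.032 m), for 0.2 s.
At the end, for the whole second after the job is handed in: The stirring bar lies at rest in the tray (its centre within the tray's outline, 80 mm by 60 mm either side of the tray's middle, and less than 32 mm above its underside); the tray stands flat on the bench (all of step 2 and angle between tray's own z axis and vertical below 0.06 rad and height (world z) of tray below 0.006 m and linear speed of stir_bar below 0.03 m/s); the robot touches nothing.
It fails at once if the tray is lifted off the bench (over 20 mm) (height (world z) of tray above 0.02 m).
It fails at once if the bar comes down outside the tray (height (world z) of bar_center below 0.06 m and not (x of bar_center in the frame of tray between -0.085 and 0.085 m and y of bar_center in the frame of tray between -0.065 and 0.065 m and z of bar_center in the frame of tray below 1 m)).
It fails at once if the robot touches the bar (contact force between any of the fingers, the arm and stir_bar above 0.5 N).
It fails at once if the bottle is struck hard (over 60 N) (contact force between any of the fingers, the arm and bottle above 60 N).
It fails at once if a bystander is knocked away (over 30 mm) (distance of any of beaker_100, label_tape from where it was at the start of the episode above 0.03 m).
It also fails if it takes over 64 s, if anything falls off the work surface, if the arm or the gripper's body presses on something with over 40 N, if the wrist force passes 120 N, or if a joint passes its speed limit or range.

## Robot

A 7-joint arm with a two-finger parallel gripper is mounted at the origin on a cart in front of the work surface, level with it; the furniture and walls round the work are solid. World frame = base frame: x ahead of the robot, y to its left, z up, the work surface at z = 0. Lengths are in m, angles in rad, forces in N, time in s.
With the tool pointing down it reaches from about 0.425 to 0.875 m from the base axis. Payload 8.4 kg.
Tool frame: the origin (TCP) lies midway between the tips of the shut fingers; the grasp point (between the pads) lies 19 mm behind it (bot.hold_point_z is the y of the grasp point in the tool frame, in m); y points along the fingers, x is the direction in which the jaws open and shut, and the axes are right-handed (so a half turn about y gives the same grasp; the last joint's range is limited). The gripper opens to 85 mm and grips with 20 to 120 N. Pads are 22 mm wide; open, the fingers measure 114 mm over their backs; the gripper's body (76 mm by 85 mm) begins 54 mm behind the grasp point. The pads swing forward as they close: fully open they stand 13 mm farther back than shut.
Start: joints at [1.003, 0.333, 0.04, 1.465, -0.013, 1.343, -0.059], TCP at [0.294, -0.58, 0.231] pointing down, gripper open.
Joint ranges: [-2.58, 2.58], [-0.38, 2.09], [-1.3, 1.39], [0.25, 2.4], [-1.5, 4.64], [0.08, 2.09], [-2.65, 2.65]. Speed limits (rad/s): [2.22, 2.22, 2.79, 2.79, 3.14, 3.14, 3.14].

## Interface

Orientations are given as a rotation vector (axis times angle).
In Python, from rig import bot, read_camera, calibration, order gives the robot as it stands.
- The arm moves only by the shell command python3 -m pendant 'ROWS' [FORCE]. ROWS is JSON, a list of rows, each a list of 7 numbers: the shift along the tool's x, y, z in units of 120 mm (1.0 is 120 mm), then the turn, a rotation vector about the tool's x, y, z in units of 90 degrees (1.0 is 90 degrees), then the gripper's target within -1 to 1 (fully open at 1, half-way at 0, shut at -1). In form: [[tx, ty, tz, rx, ry, rz, hand], ...]. A call has 1 to 8 rows; each row is the pose to reach, as a shift and turn from the pose commanded when the call began, along the tool's axes at that moment; what a row does not reach only later rows make up. A row lasts 1/12 s, in which the tool goes at most 41.7 mm and 7.16 degrees, less where a joint would pass 70% of its speed; a pose out of reach is approached as far as the arm can. A call with a number of a shift or a turn outside -1 to 1 is refused whole. A call with a gripper value outside its range is refused whole. The fingers move at their own pace and stop on an object; FORCE is the grip in N (left out, the last holds). Time passes only in rows, so rows that repeat a pose let the fingers close. It gives the time, the measured TCP pose, the force and the opening at its end, in the units of the state.
- bot.sense(): the state, without advancing time (a new reading comes with each control period).
- read_camera(name): name is "side" or "top"; returns the picture (400x640x3 uint8, red, green, blue); there is no depth.
- calibration(name): a dict with "fx", "fy", "cx", "cy" (pixels), "dist" ([k1, k2, p1, p2, k3] as OpenCV has them; the pictures are not rectified), "R" (3x3) and "t" (3): a world point X has camera coordinates R X + t. Camera axes: x right, y down, z forward; pixel columns grow to the right and rows downward; lengths in m; the calibration is good to about 2 mm. A picture is of the moment at which its call begins. calibration takes no time and is no camera call.
- order.job_done(): hands the job in, once; it reports no verdict.
The state is a dict: "t": time; "joint_pos": joint angles; "qd": joint speeds; "effort": joint torques, N m; "tool_pos": TCP position; "ee_rot": TCP orientation; "force": force on the tool from outside, world axes, zero at the start; "ft_torque": the same for the moment, N m; "width": finger opening in m.
Only numpy, scipy, OpenCV 4.12 (cv2) and the standard library are available. Lean on these libraries where they do the work, as an engineer would, in place of code of your own. Each camera call takes 0.05 s, during which the arm holds its last target.

## Working session

There is one attempt and no reset: what is moved stays moved. The work goes in short steps, Python scripts to look and compute and a shell command to move; the robot and the scene stay as the last step left them, time stands still between calls to the robot, and variables do not carry over. Pictures are saved under pics/ and viewed, and the job is handed in when it is done.

```bash
mkdir -p pics; ls; python3 - <<'E'
from rig import bot, read_camera, calibration, order
import cv2,numpy as np
s=bot.sense();print(s, bot.hold_point_z)
for n in("side","top"):
    im=read_camera(n);cv2.imwrite(f"pics/{n}0.png",im[:,:,::-1]);c=calibration(n);print(n,{k:np.round(v,4).tolist() for k,v in c.items()}); print("cam pos",-np.array(c['R']).T@np.array(c['t']))
E
```

```text
pics
{'t': 0.0, 'joint_pos': array([ 1.00280053,  0.33391339,  0.03989144,  1.46627104, -0.01339882,
        1.3433421 , -0.05848965]), 'qd': array([ 1.04796760e-03,  2.05193642e-03, -2.35507378e-05, -5.51134375e-04,
        4.20978232e-05, -1.11073147e-03,  9.41753489e-04]), 'effort': array([ 1.19096738e-03, -6.58555484e+01,  1.36609789e+00, -4.05551326e+01,
        1.68888608e-02,  1.29516365e-02, -3.25161594e-06]), 'tool_pos': array([ 0.29342855, -0.57947156,  0.23042004]), 'ee_rot': array([-1.3944371 ,  0.85847775, -0.85605441]), 'force': array([-0.3236945 , -0.25720492, -0.11960504]), 'ft_torque': array([-0.03356058,  0.01079373,  0.00455676]), 'width': 0.08540104597360569} -0.0187
side {'fx': 396.6357, 'fy': 396.6357, 'cx': 322.212, 'cy': 202.5351, 'dist': [-0.0703, 0.0, 0.0, 0.0, 0.0], 'R': [[0.9986, -0.0492, -0.021], [-0.0453, -0.5698, -0.8205], [0.0284, 0.8203, -0.5713]], 't': [-0.5586, 0.1312, 1.2813]}
cam pos [ 0.5273049  -1.00377991  0.82792417]
top {'fx': 457.0054, 'fy': 457.0054, 'cx': 312.9958, 'cy': 199.435, 'dist': [-0.0493, 0.0, 0.0, 0.0, 0.0], 'R': [[0.0059, -1.0, 0.0023], [-0.9911, -0.0061, -0.133], [0.133, -0.0015, -0.9911]], 't': [-0.0134, 0.5914, 1.3022]}
cam pos [ 0.41304958 -0.00787126  1.36925574]
```

View pics/side0.png

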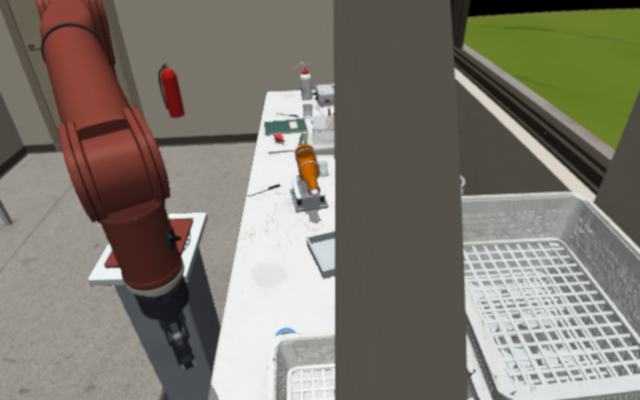

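View pics/top0.png

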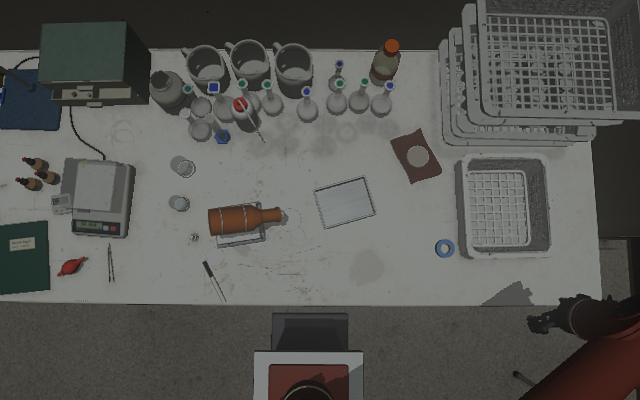

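The side view shows the bottle at about (308,170), the stand, and part of the tray at (322,253), with a post hiding the rest. The top view shows the bottle at (245,218) with its mouth near (284,214), the tray at (345,202), and the blue tape at (445,248). Next I'll zoom in on the top view.

```bash
python3 - <<'E'
import cv2
a=cv2.imread("pics/top0.png")
b=cv2.resize(a[150:270,150:390],None,fx=3.3,fy=3.3,interpolation=cv2.INTER_CUBIC);b=cv2.convertScaleAbs(b,alpha=1.5);cv2.imwrite("pics/topz.png",b)
a=cv2.imread("pics/side0.png")
b=cv2.resize(a[90:290,220:345],None,fx=3,fy=3,interpolation=cv2.INTER_CUBIC);cv2.imwrite("pics/sidez.png",b)
E
```

```text
(no output)
```

View pics/topz.png

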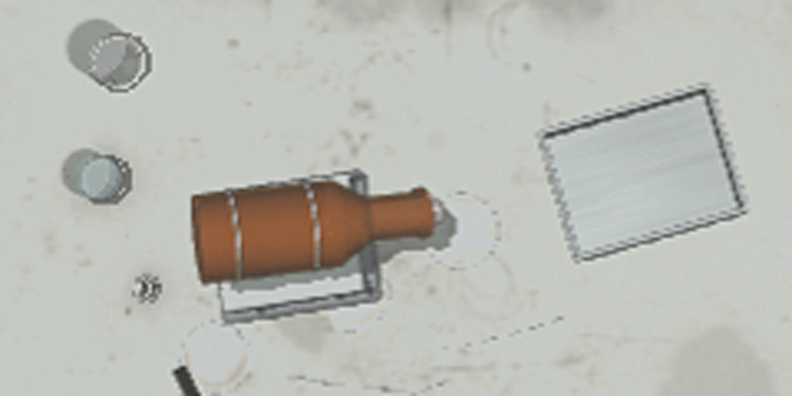

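View pics/sidez.png

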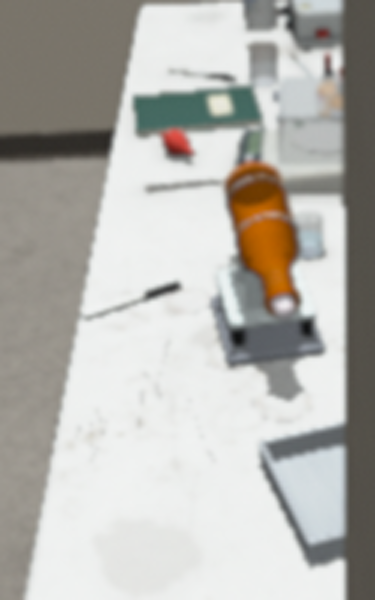

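```bash
cat > h.py <<'E'
import cv2,numpy as np
from rig import bot, read_camera, calibration, order
def ray(n,uv):
    c=calibration(n);K=np.array([[c['fx'],0,c['cx']],[0,c['fy'],c['cy']],[0,0,1.]])
    p=cv2.undistortPoints(np.array(uv,float).reshape(-1,1,2),K,np.array(c['dist'])).reshape(-1,2)
    R=np.array(c['R']);t=np.array(c['t'])
    return -R.T@t,(R.T@np.c_[p,np.ones(len(p))].T).T
def plane(n,uv,z):
    o,d=ray(n,uv);return o+d*((z-o[2])/d[:,2])[:,None]
def proj(n,X):
    c=calibration(n);K=np.array([[c['fx'],0,c['cx']],[0,c['fy'],c['cy']],[0,0,1.]])
    return cv2.projectPoints(np.array(X,float).reshape(-1,1,3),cv2.Rodrigues(np.array(c['R']))[0],np.array(c['t']),K,np.array(c['dist']))[0].reshape(-1,2)
E
python3 - <<'E'
from h import *
np.set_printoptions(precision=4,suppress=True)
z=lambda L:np.array(L,float)/3.3+150-0.35
T=plane("top",z([(543,135),(707,88),(745,212),(580,260)]),.03)
print(T,np.linalg.norm(np.diff(np.r_[T,T[:1]],axis=0),axis=1),"c",T.mean(0))
d=T[0]+T[3]-T[1]-T[2];print("ang x->mouth dir",np.arctan2(d[1],d[0]))
P=plane("top",z([(380,297),(225,320)]),.014);print(P,np.linalg.norm(P[0]-P[1]))
C=plane("top",z([(360,173)]),.014);print("pl tr",C,np.linalg.norm(C-P[0]))
a=cv2.imread("pics/top0.png");hs=cv2.cvtColor(a,cv2.COLOR_BGR2HSV)
m=cv2.inRange(hs,(5,120,60),(22,255,255));n,l,s,c=cv2.connectedComponentsWithStats(m)
for i in range(1,n):
    if s[i,4]>60:print(s[i],c[i])
i=[i for i in range(1,n) if 190<c[i][0]<280 and 190<c[i][1]<240 and s[i,4]>300]
ys,xs=np.where(np.isin(l,i));
for u in range(xs.min(),xs.max()+1):
    v=ys[xs==u]
    if (u%4)==0: print(u,v.min(),v.max(),len(v))
m=plane("top",z([(437,211)]),.118);print("mouth",m)
E
```

```text
[[ 0.6193 -0.0132  0.03  ]
 [ 0.6632 -0.1611  0.03  ]
 [ 0.5509 -0.1941  0.03  ]
 [ 0.5071 -0.0467  0.03  ]] [0.1542 0.1171 0.1537 0.1171] c [ 0.5851 -0.1038  0.03  ]
ang x->mouth dir 1.8592923051946733
[[0.4739 0.132  0.014 ]
 [0.4523 0.2708 0.014 ]] 0.140390825581805
pl tr [[0.5859 0.1524 0.014 ]] 0.11381113910787594
[384  39  16  14 163] [391.5951  45.2761]
[222 209  23  23 434] [233.1498 219.7719]
[245 208  36  21 406] [260.4064 216.3251]
[210 211  11  22 197] [215.2132 221.5279]
[ 580  342   60   58 1015] [615.7882 378.7389]
[269 365  79  35 784] [296.0306 377.1199]
224 211 231 21
228 211 230 20
232 210 230 21
236 210 229 20
240 210 229 20
244 216 228 13
248 209 228 20
252 209 227 19
256 211 223 13
260 212 222 11
264 211 220 10
268 211 219 9
272 211 219 9
276 210 218 9
280 212 218 7
mouth [[0.5411 0.0751 0.118 ]]
```

```bash
python3 - <<'E'
from h import *
np.set_printoptions(precision=4,suppress=True)
print(plane("top",[(272,215),(264,215.5),(276,214)],.13), plane("top",[(236,219.5),(228,220.5)],[.165,.17]))
# lip centre: side view of mouth: zoom(283,305)
o,d=ray("side",[(220+283/3-.3,90+303/3-.3)])
print("side mouth z=.118",plane("side",[(220+283/3-.3,90+303/3-.3)],.118))
o1=np.array([.523,.184,0]);x=np.array([.165,-.986,0]);y=np.array([.986,.165,0])
pts=[o1+.1*x+[0,0,.118],o1+0.02*x+[0,0,.156-.0],o1+.043*x+.06*y+[0,0,.014],o1+.043*x-.06*y+[0,0,.014],o1-.103*x-.06*y+[0,0,.014]]
print(proj("top",pts),proj("side",pts))
E
```

```text
[[0.5358 0.1017 0.13  ]
 [0.5343 0.1235 0.13  ]
 [0.5387 0.0909 0.13  ]] [[0.5198 0.1938 0.165 ]
 [0.5166 0.214  0.17  ]]
side mouth z=.118 [[0.5392 0.0855 0.118 ]]
[[278.3375 214.1491]
 [247.6608 217.4451]
 [259.0558 200.9689]
 [264.8997 240.6664]
 [216.1268 248.471 ]] [[314.1116 190.7172]
 [309.0965 168.7872]
 [328.4022 204.4116]
 [295.177  209.1697]
 [289.1185 187.4355]]
```

```bash
cat >> h.py <<'E'
from scipy.spatial.transform import Rotation as Ro
np.set_printoptions(precision=4,suppress=True)
def delta(target,xdir=None,note=""):
    """shift in tool units, and yaw turn about tool y for tool x -> xdir (tool down)"""
    s=bot.sense();R=Ro.from_rotvec(s['ee_rot']).as_matrix();p=s['tool_pos']
    print(note,"t",round(s['t'],2),"p",p,"F",s['force'],"w",s['width'])
    print(" tool x",R[:,0],"y",R[:,1],"z",R[:,2])
    print(" shift",R.T@(np.array(target)-p)/.12)
    if xdir is not None:
        best=None
        for sg in(1,-1):
            X=sg*np.array(xdir,float);X/=np.linalg.norm(X);Y=np.array([0,0,-1.]);Rt=np.c_[X,Y,np.cross(X,Y)]
            print(" turn",Ro.from_matrix(R.T@Rt).as_rotvec()/(np.pi/2))
E
python3 -c "
from h import *
delta([.607,-.179,.25],[.285,-.959,0])"
```

```text
t 0.1 p [ 0.2935 -0.5795  0.2305] F [ 0.2579 -0.4798 -0.4388] w 0.08585663969955917
 tool x [ 0.4518 -0.8921 -0.0015] y [-0.0008  0.0013 -1.    ] z [ 0.8921  0.4518 -0.0001]
 shift [-1.7973 -0.1602  3.8388]
 turn [ 0.0002  0.1145 -0.0009]
 turn [-0.0014 -1.8855 -0.0002]
```

```bash
python3 -m pendant '[[0,-0.4,0,0,0,0,1],[0,-0.8,0,0,0,0,1],[0,-0.8,0.3,0,0,0,1],[-0.15,-0.8,0.6,0,0,0,1],[-0.4,-0.8,0.9,0,0.05,0,1],[-0.5,-0.8,1,0,0.115,0,1],[-0.5,-0.8,1,0,0.115,0,1]]' 
python3 -c "
from h import *
delta([.607,-.179,.33],[.285,-.959,0])"
```

```text
t: 0.68
tool_pos: [0.3776, -0.4666, 0.3277]
ee_rot: [-1.33, 0.993, -0.993]
force: [0.5, -0.3, -0.6]
width: 0.0854
 t 0.68 p [ 0.3776 -0.4666  0.3277] F [ 0.5388 -0.301  -0.5665] w 0.08536378441788584
 tool x [ 0.2851 -0.9585 -0.0014] y [ 0.0017  0.0019 -1.    ] z [0.9585 0.2851 0.0022]
 shift [-1.7522 -0.0116  2.5156]
 turn [-0.0014  0.0001 -0.0009]
 turn [-0.0014 -1.9999  0.0022]
```

```bash
python3 -m pendant '[[-0.2,0,0.3,0,0,0,1],[-0.4,0,0.6,0,0,0,1],[-0.6,0,0.9,0,0,0,1],[-0.7,0,1,0,0,0,1],[-0.7,0,1,0,0,0,1],[-0.7,0,1,0,0,0,1]]' 
python3 -m pendant '[[-0.2,0,0.3,0,0,0,1],[-0.4,0,0.6,0,0,0,1],[-0.6,0,0.9,0,0,0,1],[-0.7,0,1,0,0,0,1],[-0.7,0,1,0,0,0,1],[-0.7,0,1,0,0,0,1]]' 
python3 -c "
from h import *
delta([.607,-.179,.33],[.285,-.959,0])
a=read_camera('top')[:,:,::-1];cv2.imwrite('pics/top1.png',a)"
```

```text
t: 1.18
tool_pos: [0.4655, -0.3564, 0.327]
ee_rot: [-1.333, 0.993, -0.991]
force: [-0.3, -1.6, 0.5]
width: 0.0853
t: 1.68
tool_pos: [0.5559, -0.2434, 0.3268]
ee_rot: [-1.333, 0.995, -0.993]
force: [-0.1, -0.8, 0.5]
width: 0.0856
 t 1.68 p [ 0.5559 -0.2434  0.3268] F [-0.085  -0.7943  0.4622] w 0.08560061184121341
 tool x [ 0.2848 -0.9586 -0.0001] y [-0.001  -0.0002 -1.    ] z [ 0.9586  0.2848 -0.001 ]
 shift [-0.3929 -0.027   0.5612]
 turn [ 0.0006 -0.0001 -0.0001]
 turn [0.0001 1.9999 0.001 ]
```

View pics/top1.png

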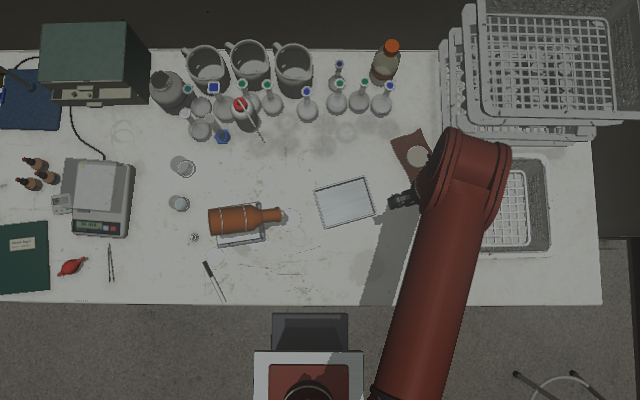

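```bash
python3 -m pendant '[[-0.2,0.1,0.3,0,0,0,1],[-0.39,0.4,0.56,0,0,0,1],[-0.39,0.7,0.56,0,0,0,1],[-0.39,1,0.56,0,0,0,1],[-0.39,1,0.56,0,0,0,1],[-0.39,1,0.56,0,0,0,1],[-0.39,1,0.56,0,0,0,1]]' 
python3 -m pendant '[[0,0.3,0,0,0,0,1],[0,0.6,0,0,0,0,1],[0,0.8,0,0,0,0,1],[0,0.8,0,0,0,0,1],[0,0.8,0,0,0,0,1]]' 
python3 -c "
from h import *
delta([.607,-.179,.014],[.285,-.959,0])
a=read_camera('top')[:,:,::-1];cv2.imwrite('pics/top2.png',cv2.resize(a[140:280,300:500],None,fx=4,fy=4,interpolation=2))"
```

```text
t: 2.32
tool_pos: [0.6073, -0.1816, 0.2099]
ee_rot: [-1.331, 0.995, -0.999]
force: [0.9, 0.1, 0.7]
width: 0.0852
t: 2.73
tool_pos: [0.6077, -0.1803, 0.1135]
ee_rot: [-1.331, 0.994, -0.997]
force: [-0.0, -0.3, 1.0]
width: 0.0855
 t 2.73 p [ 0.6077 -0.1803  0.1135] F [-0.019  -0.3142  1.002 ] w 0.08550234300296396
 tool x [ 0.2826 -0.9592  0.0012] y [ 0.0015 -0.0008 -1.    ] z [0.9592 0.2826 0.0012]
 shift [-0.0132  0.8295 -0.0038]
 turn [-0.0008 -0.0015  0.0007]
 turn [-0.0012  1.9985 -0.0012]
```

View pics/top2.png

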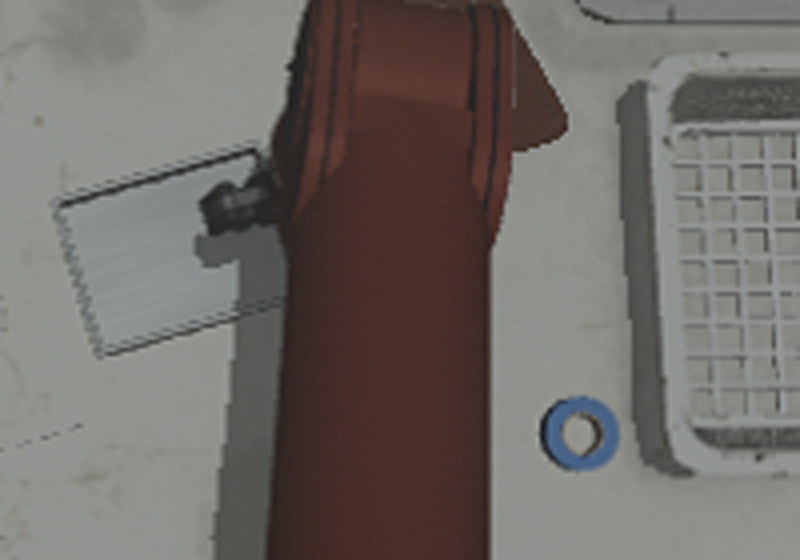

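```bash
python3 -m pendant '[[0,0.3,0,0,0,0,1],[0,0.6,0,0,0,0,1],[0,0.83,0,0,0,0,1],[0,0.83,0,0,0,0,0],[0,0.83,0,0,0,0,-1],[0,0.83,0,0,0,0,-1],[0,0.83,0,0,0,0,-1],[0,0.83,0,0,0,0,-1]]' 30
python3 -m pendant '[[0,0,0,0,0,0,-1],[0,0,0,0,0,0,-1],[0,0,0,0,0,0,-1],[0,0,0,0,0,0,-1]]'
python3 -c "
from h import *
delta([.607,-.179,.014],[.285,-.959,0])
"
```

```text
t: 3.45
tool_pos: [0.6089, -0.1794, 0.0145]
ee_rot: [-1.33, 0.991, -0.997]
force: [-0.6, -0.7, -0.1]
width: 0.0256
t: 3.78
tool_pos: [0.6079, -0.1792, 0.0131]
ee_rot: [-1.331, 0.993, -0.996]
force: [-1.5, 0.2, 6.3]
width: 0.0023
 t 3.78 p [ 0.6079 -0.1792  0.0131] F [-1.5259  0.2363  6.3386] w 0.0023006952339703194
 tool x [ 0.2839 -0.9588  0.0011] y [ 0.0017 -0.0007 -1.    ] z [0.9588 0.2839 0.0015]
 shift [-0.0041 -0.0078 -0.0066]
 turn [-0.0009 -0.0006  0.0007]
 turn [-0.0011  1.9994 -0.0015]
```

```bash
python3 -m pendant '[[-0.05,0,0,0,0,0,-1],[-0.15,0,0,0,0.01,0,-1],[-0.25,0,-0.01,0,0.02,0,-1],[-0.35,0,-0.01,0,0.03,0,-1],[-0.45,0,-0.01,0,0.04,0,-1],[-0.55,0,-0.02,0,0.04,0,-1],[-0.65,0,-0.02,0,0.04,0,-1],[-0.7,0,-0.02,0,0.04,0,-1]]'
python3 -c "
from h import *
delta([.558,-.026,.013],[.165,-.986,0])
a=read_camera('top')[:,:,::-1];cv2.imwrite('pics/top3.png',cv2.resize(a[140:280,200:400],None,fx=4,fy=4,interpolation=2))"
```

```text
t: 4.45
tool_pos: [0.5818, -0.099, 0.013]
ee_rot: [-1.307, 1.039, -1.044]
force: [1.7, -5.5, 4.5]
width: 0.0022
 t 4.45 p [ 0.5818 -0.099   0.013 ] F [ 1.7429 -5.4684  4.5143] w 0.002164854517865733
 tool x [ 0.2234 -0.9747  0.002 ] y [ 0.0027 -0.0014 -1.    ] z [0.9747 0.2234 0.0023]
 shift [-0.6377 -0.0011 -0.0576]
 turn [-0.0015  0.0379  0.0012]
 turn [ 0.0019 -1.9621  0.0023]
```

View pics/top3.png

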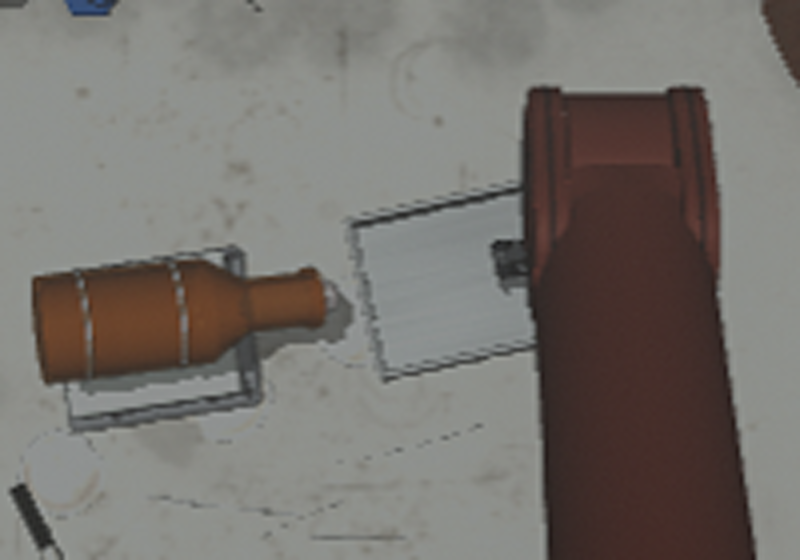

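```bash
python3 -m pendant '[[-0.05,0,0,0,0,0,-1],[-0.15,0,-0.01,0,0.01,0,-1],[-0.25,0,-0.02,0,0.02,0,-1],[-0.35,0,-0.03,0,0.03,0,-1],[-0.45,0,-0.04,0,0.038,0,-1],[-0.55,0,-0.05,0,0.038,0,-1],[-0.63,0,-0.055,0,0.038,0,-1],[-0.63,0,-0.055,0,0.038,0,-1]]'
python3 -c "
from h import *
delta([.558,-.026,.013],[.165,-.986,0])
a=read_camera('top')[:,:,::-1];cv2.imwrite('pics/top4.png',cv2.resize(a[140:280,200:400],None,fx=4,fy=4,interpolation=2))"
```

```text
t: 5.17
tool_pos: [0.5583, -0.0256, 0.013]
ee_rot: [-1.282, 1.084, -1.087]
force: [-0.8, 2.6, 8.5]
width: 0.0022
 t 5.17 p [ 0.5583 -0.0256  0.013 ] F [-0.829   2.5888  8.4545] w 0.00217460808319507
 tool x [ 0.166  -0.9861  0.0005] y [ 0.0021 -0.0001 -1.    ] z [0.9861 0.166  0.0021]
 shift [ 0.0032 -0.0001 -0.0031]
 turn [-0.0013  0.0006  0.0003]
 turn [ 0.0005 -1.9994  0.0021]
```

View pics/top4.png

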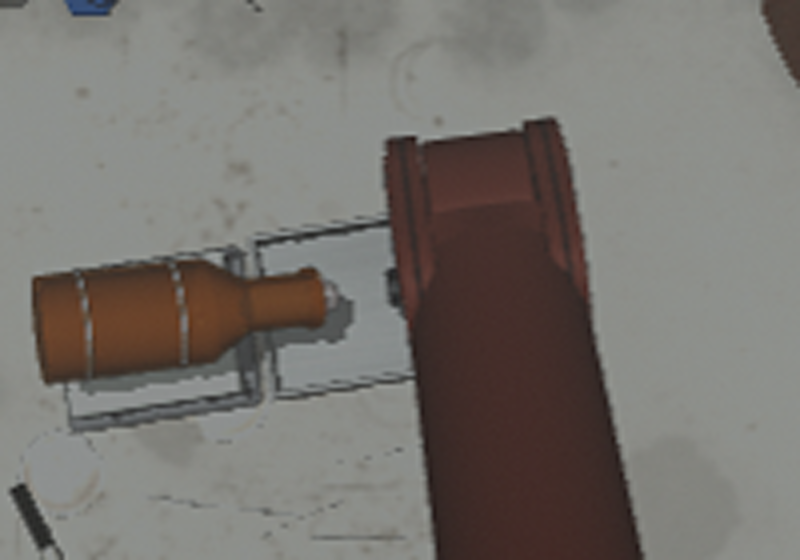

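```bash
python3 -m pendant '[[0,0,0,0,0,0,-0.5],[0,0,0,0,0,0,-0.5],[0,0,0,0,0,0,-0.5],[0,-0.1,0,0,0,0,-0.5],[0,-0.4,0,0,0,0,-0.5],[0,-0.7,0,0,0,0,-0.5],[0,-1,0,0,0,0,-1],[0,-1,0,0,0,0,-1]]'
python3 -m pendant '[[0.2,-0.3,-0.3,0,0,0,-1],[0.2,-0.6,-0.6,0,0,0,-1],[0.2,-0.9,-0.8,0,0,0,-1],[0.2,-1,-1,0,0,0,-1],[0.2,-1,-1,0,0,0,-1],[0.2,-1,-1,0,0,0,-1],[0.2,-1,-1,0,0,0,-1]]'
python3 -c "
from h import *
# belly side standoff: belly centre minus y*(36+50)
x=np.array([.165,-.986,0]);y=np.array([.986,.165,0]);b=np.array([.519,.208,.25])
delta(b-.09*y,[.165,-.986,0])
a=read_camera('top')[:,:,::-1];cv2.imwrite('pics/top5.png',cv2.resize(a[140:280,200:400],None,fx=4,fy=4,interpolation=2))"
```

```text
t: 5.88
tool_pos: [0.5615, -0.0267, 0.1399]
ee_rot: [-1.276, 1.078, -1.092]
force: [1.7, 0.1, 0.7]
width: 0.0006
t: 6.47
tool_pos: [0.4435, -0.0703, 0.252]
ee_rot: [-1.282, 1.085, -1.088]
force: [0.1, -0.4, 0.1]
width: -0.0003
 t 6.47 p [ 0.4435 -0.0703  0.252 ] F [ 0.1351 -0.4091  0.1295] w -0.00031554345561744015
 tool x [ 0.1645 -0.9864  0.0006] y [ 0.0014 -0.0004 -1.    ] z [0.9864 0.1645 0.0013]
 shift [-2.1833  0.0156  0.2527]
 turn [-0.0009 -0.0003  0.0004]
 turn [-0.0006  1.9997 -0.0013]
```

View pics/top5.png

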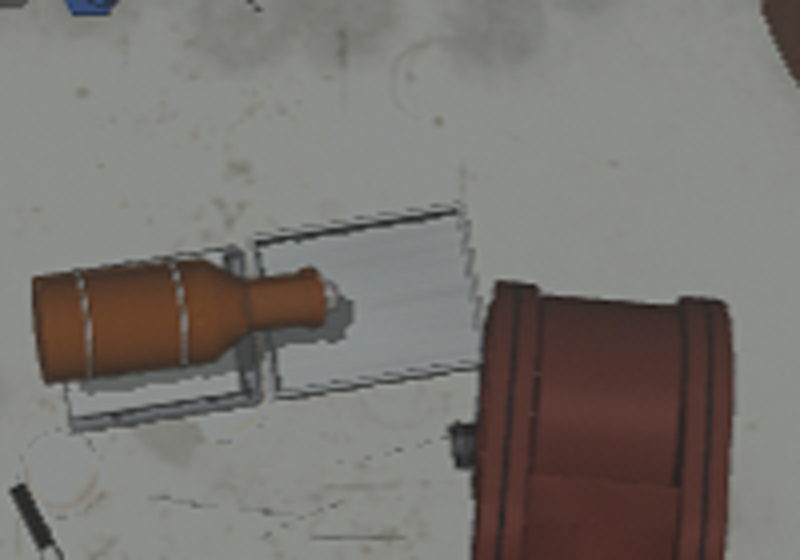

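```bash
python3 -m pendant '[[-0.3,0,0,0,0,0,-1],[-0.6,0,0,0,0,0,-1],[-0.9,0,0,0,0,0,-1],[-1,0,0,0,0,0,-1],[-1,0,0,0,0,0,-1],[-1,0,0,0,0,0,-1]]'
python3 -m pendant '[[-0.3,0,0,0,0,0,-1],[-0.6,0,0.1,0,0,0,-1],[-0.9,0,0.2,0,0,0,-1],[-1,0,0.25,0,0,0,-1],[-1,0.2,0.25,0,0,0,-1],[-1,0.5,0.25,0,0,0,-1],[-1,0.8,0.25,0,0,0,-1],[-1,0.84,0.25,0,0,0,-1]]'
python3 -m pendant '[[-0.15,0,0,0,0,0,-1],[-0.15,0,0,0,0,0,-1],[-0.15,0,0,0,0,0,-1]]'
python3 -c "
from h import *
x=np.array([.165,-.986,0]);y=np.array([.986,.165,0]);b=np.array([.519,.208,.15])
delta(b-.057*y,[.165,-.986,0])
a=read_camera('top')[:,:,::-1];cv2.imwrite('pics/top6.png',cv2.resize(a[140:280,160:360],None,fx=4,fy=4,interpolation=2))
a=read_camera('side')[:,:,::-1];cv2.imwrite('pics/side6.png',cv2.resize(a[90:290,220:345],None,fx=3,fy=3,interpolation=2))"
```

```text
t: 7.02
tool_pos: [0.4235, 0.0488, 0.2504]
ee_rot: [-1.286, 1.086, -1.083]
force: [-0.2, -0.9, -0.2]
width: -0.0
t: 7.68
tool_pos: [0.4305, 0.1689, 0.1447]
ee_rot: [-1.29, 1.093, -1.084]
force: [-0.5, -0.4, -0.3]
width: 0.0002
t: 7.93
tool_pos: [0.4309, 0.1893, 0.1517]
ee_rot: [-1.283, 1.086, -1.086]
force: [0.2, 0.3, 0.7]
width: -0.0001
 t 7.93 p [0.4309 0.1893 0.1517] F [0.1634 0.2994 0.6671] w -0.00014729993998986146
 tool x [ 0.1654 -0.9862 -0.0006] y [-0.      0.0006 -1.    ] z [0.9862 0.1654 0.0001]
 shift [-0.0324  0.0139  0.2746]
 turn [-0.      0.0002 -0.0004]
 turn [-0.0006 -1.9998  0.0001]
```

View pics/top6.png

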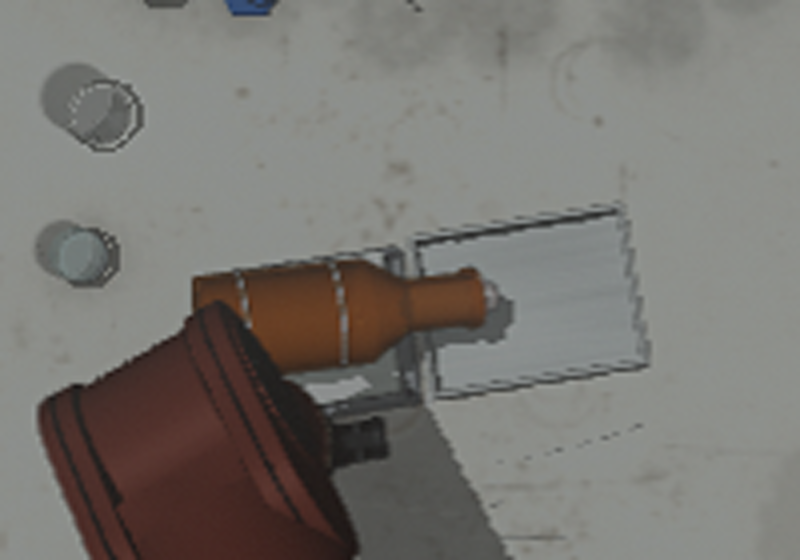

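View pics/side6.png

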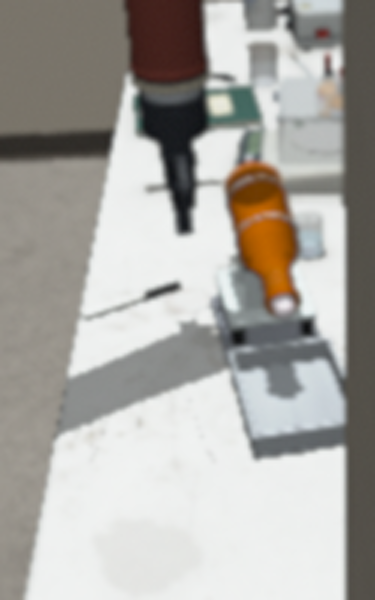

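```bash
python3 -m pendant '[[-0.03,0,0.1,0,0,0,-1],[-0.03,0,0.2,0,0,0,-1],[-0.03,0,0.27,0,0,0,-1],[-0.03,0,0.27,0,0,0,-1],[-0.03,0,0.27,0,0,0,-1]]'
python3 -m pendant '[[0,0,0.02,0,0,0,-1],[0,0,0.04,0,0,0,-1],[0,0,0.04,0,0,0,-1],[0,0,0.04,0,0,0,-1]]'
python3 -m pendant '[[0,0,0.02,0,0,0,-1],[0,0,0.04,0,0,0,-1],[0,0,0.04,0,0,0,-1],[0,0,0.04,0,0,0,-1]]'
python3 -c "
from h import *
x=np.array([.165,-.986,0]);y=np.array([.986,.165,0]);b=np.array([.519,.208,.15])
delta(b-.047*y,[.165,-.986,0])
print(proj('side',[[.4309,.1893,.1517]]),(220+183/3,90+230/3))"
```

```text
t: 8.45
tool_pos: [0.4618, 0.1976, 0.151]
ee_rot: [-1.283, 1.087, -1.087]
force: [-0.1, -0.8, 0.6]
width: -0.0002
t: 8.78
tool_pos: [0.4662, 0.1988, 0.151]
ee_rot: [-1.283, 1.086, -1.086]
force: [-0.8, -0.4, -0.1]
width: 0.0
t: 9.12
tool_pos: [0.4712, 0.1997, 0.1509]
ee_rot: [-1.283, 1.086, -1.086]
force: [-0.5, -0.5, 0.7]
width: -0.0002
 t 9.12 p [0.4712 0.1997 0.1509] F [-0.4668 -0.4977  0.7161] w -0.00017609621324238226
 tool x [ 0.1649 -0.9863 -0.0001] y [-0.0001  0.0001 -1.    ] z [ 0.9863  0.1649 -0.0001]
 shift [-0.0027  0.0073  0.013 ]
 turn [ 0.0001 -0.0001 -0.0001]
 turn [0.0001 1.9999 0.0001]
[[281.2674 167.4509]] (281.0, 166.66666666666669)
```

Position confirmed in the side view. I'll keep creeping until the force shows contact.

```bash
python3 -m pendant '[[0,0,0.02,0,0,0,-1],[0,0,0.03,0,0,0,-1],[0,0,0.03,0,0,0,-1],[0,0,0.03,0,0,0,-1]]'
python3 -m pendant '[[0,0,0.02,0,0,0,-1],[0,0,0.03,0,0,0,-1],[0,0,0.03,0,0,0,-1],[0,0,0.03,0,0,0,-1]]'
python3 -m pendant '[[0,0,0.01,0,0,0,-1],[0,0,0.02,0,0,0,-1],[0,0,0.02,0,0,0,-1],[0,0,0.02,0,0,0,-1]]'
```

```text
t: 9.45
tool_pos: [0.4746, 0.2002, 0.1509]
ee_rot: [-1.283, 1.087, -1.086]
force: [-0.8, -0.7, 0.7]
width: 0.0003
t: 9.78
tool_pos: [0.4777, 0.2008, 0.1508]
ee_rot: [-1.284, 1.087, -1.086]
force: [-4.2, -1.0, 2.7]
width: 0.0002
t: 10.12
tool_pos: [0.4796, 0.2011, 0.1508]
ee_rot: [-1.285, 1.087, -1.086]
force: [-7.4, -1.8, 5.3]
width: -0.0001
```

```bash
python3 -m pendant '[[0,0,-0.12,0,0,0,-1],[0,0,-0.12,0,0,0,-1],[0,0,0,0,0,0,-1],[0,0,-0.12,0,0,0,-1],[0,0,-0.12,0,0,0,-1],[0,0,-0.12,0,0,0,-1]]'
python3 -c "
from h import *
a=read_camera('top')[:,:,::-1];cv2.imwrite('pics/top7.png',cv2.resize(a[160:260,200:330],None,fx=6,fy=6,interpolation=2))
a=read_camera('side')[:,:,::-1];cv2.imwrite('pics/side7.png',cv2.resize(a[150:230,270:335],None,fx=7,fy=7,interpolation=2))"
```

```text
t: 10.62
tool_pos: [0.4668, 0.1989, 0.1511]
ee_rot: [-1.282, 1.085, -1.087]
force: [0.2, 0.1, -0.6]
width: -0.0002
```

View pics/top7.png

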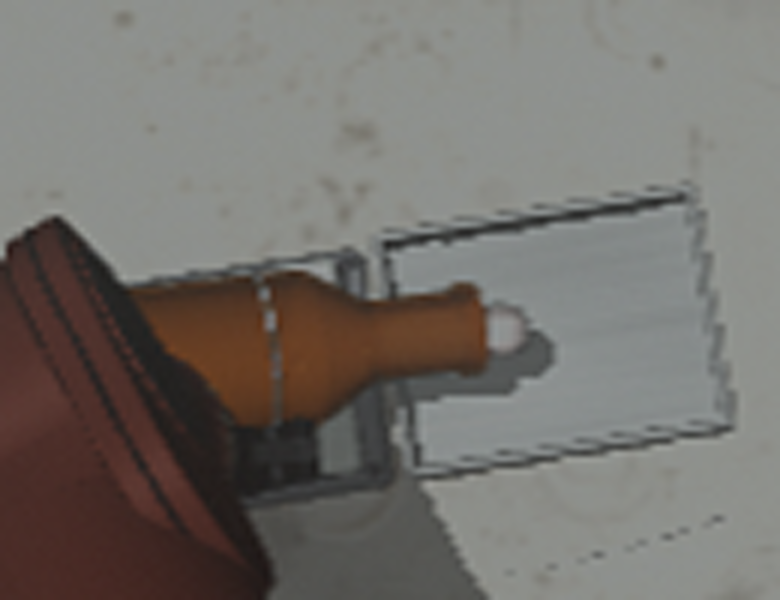

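View pics/side7.png

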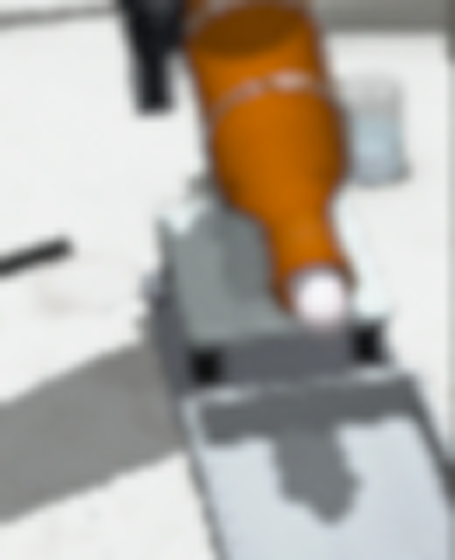

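The bar's white end now sticks out further: (487–525, 328) in the top zoom, up from a few pixels. I'll tap again.

```bash
python3 -m pendant '[[0,0,0.12,0,0,0,-1],[0,0,0,0,0,0,-1],[0,0,0,0,0,0,-1],[0,0,0,0,0,0,-1]]'
python3 -c "
from h import *
delta([.467,.199,.151])
a=read_camera('top')[:,:,::-1];cv2.imwrite('pics/top8.png',cv2.resize(a[160:260,200:330],None,fx=6,fy=6,interpolation=2))"
```

```text
t: 11.05
tool_pos: [0.4667, 0.1989, 0.1511]
ee_rot: [-1.283, 1.086, -1.087]
force: [0.1, 0.6, 0.4]
width: 0.0002
 t 11.05 p [0.4667 0.1989 0.1511] F [0.086  0.5797 0.3722] w 0.00019969841474740458
 tool x [ 0.165  -0.9863  0.0001] y [ 0.0007 -0.     -1.    ] z [0.9863 0.165  0.0007]
 shift [-0.0004  0.0007  0.0029]
```

View pics/top8.png

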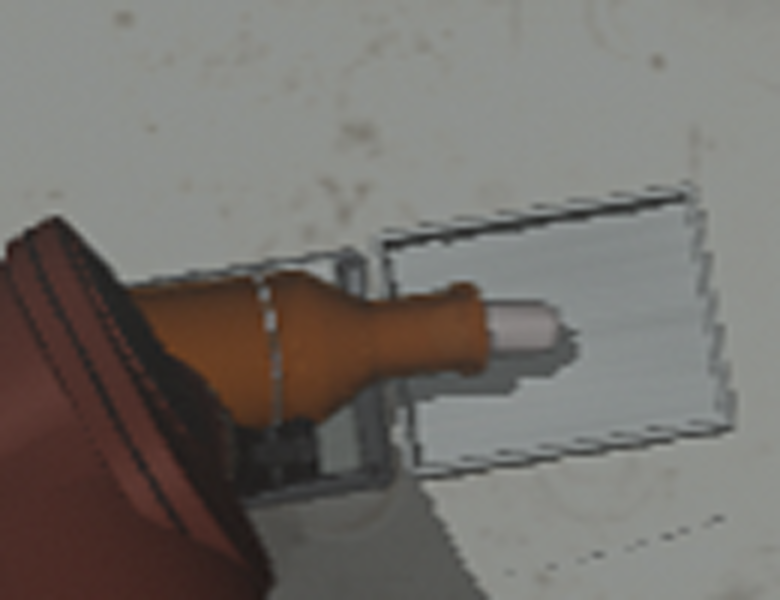

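The bar now sticks out to (560,325), about 32 mm. One more tap.

```bash
python3 -m pendant '[[0,0,0.12,0,0,0,-1],[0,0,0,0,0,0,-1],[0,0,0,0,0,0,-1],[0,0,0,0,0,0,-1],[0,0,0,0,0,0,-1],[0,0,0,0,0,0,-1],[0,0,0,0,0,0,-1],[0,0,0,0,0,0,-1]]'
python3 -c "
from h import *
delta([.467,.199,.151])
a=read_camera('top')[:,:,::-1];cv2.imwrite('pics/top9.png',cv2.resize(a[160:260,200:330],None,fx=6,fy=6,interpolation=2))"
```

```text
t: 11.77
tool_pos: [0.4666, 0.1989, 0.151]
ee_rot: [-1.283, 1.086, -1.086]
force: [-0.3, 0.8, -0.4]
width: 0.0003
 t 11.77 p [0.4666 0.1989 0.151 ] F [-0.3242  0.7644 -0.3731] w 0.0003094983719504478
 tool x [ 0.1648 -0.9863 -0.0001] y [ 0.0003  0.0002 -1.    ] z [0.9863 0.1648 0.0003]
 shift [-0.0003  0.0002  0.0033]
```

View pics/top9.png

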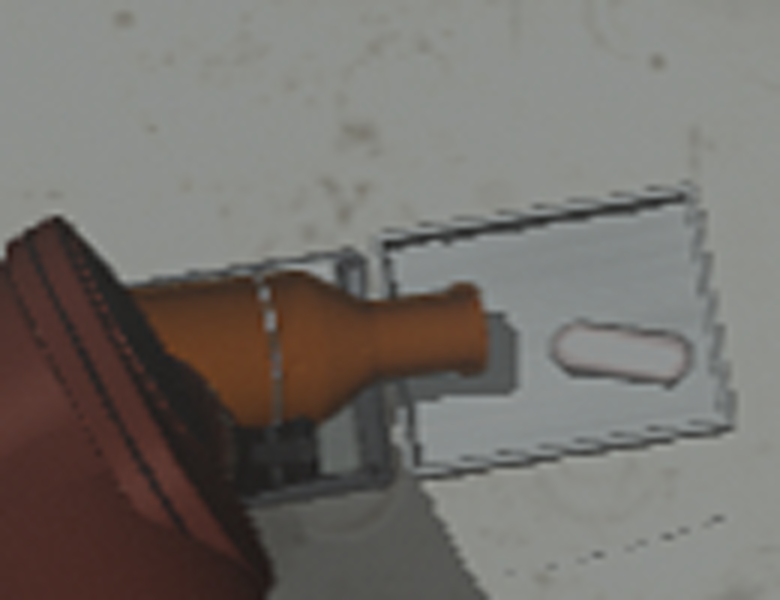

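The bar lies flat in the tray, around (620,350) in the zoom. I'll back the hand clear of the bottle and check once more.

```bash
python3 -m pendant '[[0,0,-0.15,0,0,0,-1],[0,0,-0.3,0,0,0,-1],[0,0,-0.3,0,0,0,-1],[0,0,-0.3,0,0,0,-1],[0,0,-0.3,0,0,0,-1],[0,0,-0.3,0,0,0,-1],[0,0,-0.3,0,0,0,-1],[0,0,-0.3,0,0,0,-1]]'
python3 -c "
from h import *
delta([.467,.199,.151])
a=read_camera('top')[:,:,::-1];b=cv2.resize(a[160:260,200:330],None,fx=6,fy=6,interpolation=2);cv2.imwrite('pics/top10.png',b)
u=lambda x,y:(200+x/6-.4,160+y/6-.4)
print(plane('top',[u(622,352)],.015), plane('top',[u(385,240),u(690,190),u(733,430),u(415,478)],.03).mean(0))
cv2.imwrite('pics/full10.png',a)"
```

```text
t: 12.48
tool_pos: [0.4312, 0.193, 0.1509]
ee_rot: [-1.283, 1.087, -1.086]
force: [-0.1, -0.0, 0.7]
width: -0.0001
 t 12.48 p [0.4312 0.193  0.1509] F [-0.0886 -0.0387  0.6917] w -0.00012287286462546283
 tool x [ 0.1647 -0.9863 -0.0003] y [-0.0002  0.0003 -1.    ] z [ 0.9863  0.1647 -0.0002]
 shift [-0.0003 -0.0012  0.3026]
[[0.5381 0.0187 0.015 ]] [0.5454 0.051  0.03  ]
```

View pics/full10.png

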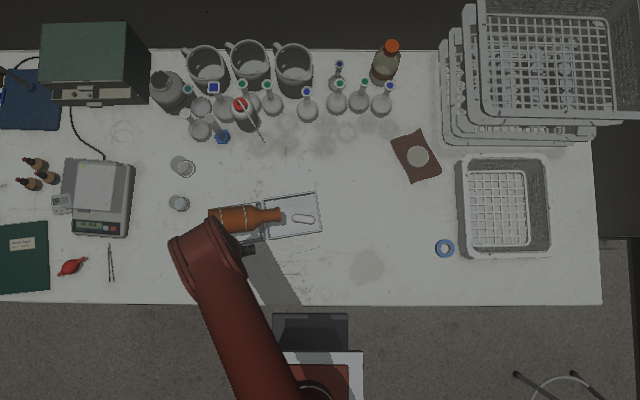

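The bar is at rest in the tray at (303,218). The tape at (445,248) and the glassware at (182,165) and (179,203) haven't moved, and the hand is clear.

```bash
python3 -c "
from rig import order
print(order.job_done())"
```

```text
the job is handed in; nothing more can be done
None
```

The job is done and handed in at about 12.5 s of the 64 s allowed. I gripped the tray by its end wall and slid it flat along the bench to about 35 mm beyond the mouth. Three brisk taps on the belly with the closed fingers then freed the bar, and it dropped into the tray.

**Last checks:**
- **Bar:** it lies flat in the tray at about (0.538, 0.019), roughly 33 mm from the tray's centre at (0.545, 0.051), which is inside the limits.
- **Bystanders:** the tape and the glassware show at the same pixels as at the start.
- **Hand:** it is about 40 mm clear of the bottle, with the force reading near zero.
- **Tap force:** the 60 N limit was not checked directly, because I only read forces between moves. The highest was about 9 N, during a slow push to find contact.
- **Tray size:** the tray measured about 154 by 117 mm in the picture against the 160 by 120 mm given. I put that down to reading its edges slightly inside.

Nothing else disagreed.

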